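Switch the dust extractor on with its key

ROBOT

A 6-joint arm with a two-finger parallel gripper is mounted at the origin on the work surface. World frame = base frame: x ahead of the robot, y to its left, z up, the work surface at z = 0. Lengths are in m, angles in rad, forces in N, time in s.
With the tool pointing down it reaches from about 0.3 to 0.875 m from the base axis. Payload 6.4 kg.
Tool frame: the origin (TCP) lies midway between the tips of the shut fingers; the grasp point (between the pads) lies 19 mm behind it; z points along the fingers, y is the line along which they close (so a half turn about z gives the same grasp; the last joint's range is limited). The gripper opens to 85 mm and grips with 20 to 120 N. Pads are 22 mm wide; open, the fingers measure 114 mm over their backs; the gripper's body (76 mm by 85 mm) begins 54 mm behind the grasp point. The pads swing forward as they close: fully open they stand 13 mm farther back than shut.
Start: joints at [-1.471, 0.181, 1.607, -0, 1.354, -0.206], TCP at [0.173, -0.548, 0.197] pointing down, gripper open.
Joint ranges: [-2.99, 2.99], [-0.89, 2.07], [0.3, 2.58], [-1.14, 4.28], [0, 2.63], [-3.12, 3.12]. Speed limits (rad/s): [2.57, 2.57, 3.01, 3.14, 3.14, 3.14].

INTERFACE

Orientations are given as a unit quaternion [w, x, y, z].
In Python, from bench import * gives the robot as it stands.
- The arm moves only by the tool play_rows, never from a script. Its argument "plan" is a list of rows, each a list of 3 entries, a list of its own where there are three numbers: the finger opening in mm, from 0 to 85.4, then the shift along the tool's x, y, z normalised to -1 to 1, where 1 is 40 cm, then the turn about the tool's z normalised to -1 to 1, where 1 is pi rad. A call has 1 to 10 rows; each row is the pose to reach, as a shift and turn from the pose commanded when the call began, along the tool's axes at that moment, turning the shorter way round; what a row does not reach only later rows make up. A row lasts 1/10 s, in which the tool goes at most 50 mm and 8.59 degrees, less where a joint would pass 70% of its speed; a pose out of reach is approached as far as the arm can. A call with a number of a shift or a turn outside -1 to 1 is refused whole. A call with a gripper value outside its range is refused whole. The fingers move at their own pace and stop on an object; the grip force is fixed at half the most. Time passes only in rows, so rows that repeat a pose let the fingers close. It gives the time, the measured TCP pose, the force, the opening and the grip force at its end, in the units of the state.
- get_obs(): the state, without advancing time (a new reading comes with each control period).
- camera(name): name is "side" or "top"; returns a dict with "image" (480x640x3 uint8, red, green, blue), "range_z" (480x640 float32, m along the optical axis (not along the pixel's ray), 0 where there is no reading), "intrinsics" (3x3 intrinsics, pixels), "rvec" (rotation vector, rad) and "tvec" (3), from world to camera coordinates, as OpenCV has them. Camera axes: x right, y down, z forward; pixel columns grow to the right and rows downward; lengths in m; the calibration is good to about 2 mm. A picture is of the moment at which its call begins.
- hand_in(): hands the job in; it is judged then, once.
Trained networks look in a picture, given as the dict that the camera call returned (one of the last four; its "shot" number tells which), for a name from the list of things; names that differ only in an ending like _2 or _b are one class to them, and where a whole thing is asked for, a point or a joint stands for the part that bears it (a point fixed in the world has none). Each returns a list of dicts, best first, with "conf" (0 to 1); they miss things now and then, are a little off and sometimes report something else, mostly with a low value. They report only what shows in the picture. A call takes as long as a camera call.
- search_frame(picture, label): "rect" ([centre column, centre row, width, height] in pixels, round what is visible of it).
- masks_of(picture, label): "mask" (480x640 bool, what is visible of it) and "rect" ([centre column, centre row, width, height] in pixels, round what is visible of it).
The state is a dict: "time_s": time; "q": joint angles; "dq": joint speeds; "joint_efforts": joint torques, N m; "eef_pos": TCP position; "eef_rot": TCP orientation; "wrist_force": force on the tool from outside, world axes, zero at the start; "torque": the same for the moment, N m; "opening": opening from 0.0 (shut) to 1.0 (fully open); "grasp_force": force on a finger pad.
Only numpy, scipy, OpenCV 4.12 (cv2) and the standard library are available. Lean on these libraries where they do the work, as an engineer would, in place of code of your own. Each camera call takes 0.05 s, during which the arm holds its last target. There are 200 camera calls.

TASK

Take the switch key out of the wooden stand and push its blade fully home in the slot of the steel lock cylinder on the sloping grey console. Then turn the key clockwise as far as it will go, so that the dust extractor is on, and leave the key in the lock. Leave the mug, the stone, the bottle and the chisel where they are.

Things in the scene. Friction and masses are not known exactly. Their poses are not given: they have to be found in the camera images.
- key: Switch key, loose, 66 mm long, 70 g. Origin: centre of the blade's lower end; z along the key from blade to bow, x across its width, y through its thickness. Steel blade 14 (x) by 7 (y) mm, z = 0 to 22 mm, the lowest 4 mm narrowed to 10 by 4; round collar 22 mm across, z = 22 to 26; neck; bow z = 34 to 66. Fits either way round (half turn about z).
- key_bow (a point): Middle of the key's bow, its grip: a black plastic block 34 mm wide (key x), 12 mm thick (key y), 32 mm tall. The point is 50 mm along z from the key's origin; axes as the key's.
- stand: Plain wood block fixed to the bench, 70 (x) by 50 (y) by 30 mm high, origin at the centre of its underside. The key stands upright in a slot 16 (x) by 9 (y) mm, 24 mm deep, in the middle of its top, key x along block x within 0.08 rad; the collar rests on the top, so the key's origin is 8 mm above the bench and its bow is 42 to 74 mm up.
- console: Grey control console fixed to the bench, origin at the centre of its underside, 113 (x) by 130 (y) mm. Its top slopes 30 degrees from level: lowest (about 42 mm) on the -x side, highest (about 108 mm) on the +x side. The lock cylinder stands square to the slope in its middle, its axis leaning 30 degrees from vertical towards -x.
- lock_mouth (a point): Centre of the slot's mouth in the end of the steel lock cylinder (40 mm across, end 32 mm out from the slope). z points out along the lock's axis, x along the slot, y across it; turns with the cylinder. Slot 16 (x) by 9 (y) mm, 24 deep, 2 mm chamfer. The key goes in along -z, its z along this z, its x along this x; home when its collar meets the end, its origin 22 mm inside.
- lock (a joint): Turn of the lock cylinder, rad, growing clockwise as seen facing its end. 0 is off: slot along the slope, to the mark above it. The stop is at 1.62; at 1.57 the slot lies across the slope, to the mark on its -y side; past 1.4 it is on. Stiff (about 0.1 N m), no spring, stays where left; starts at 0 to 0.35.
- mug: Bystander: earthenware mug 76 mm across and 90 mm high with pencils standing out to 140 mm; origin at the centre of its underside.
- stone: Bystander: pale stone block 110 x 80 x 50 mm, origin at the centre of its underside.
- bottle: Bystander: small amber bottle 44 mm across, 100 mm high, origin at the centre of its underside.
- chisel: Bystander: carving chisel about 230 mm long lying on the bench along its own x, origin under its middle.

How it is judged:
On the way, in this order (a step that is already met when the one before it is completed fails the run):
1. the key is home in the lock, the lock not yet turned on (z of key in the frame of lock_mouth below -0.018 m and x of key in the frame of lock_mouth between -0.005 and 0.005 m and y of key in the frame of lock_mouth between -0.005 and 0.005 m and angle between the z axis of key and the z axis of lock_mouth, either way round below 0.2 rad and value of joint lock below 0.8 rad), for 0.1 s.
2. the lock is turned on with the key home in it (z of key in the frame of lock_mouth below -0.018 m and x of key in the frame of lock_mouth between -0.005 and 0.005 m and y of key in the frame of lock_mouth between -0.005 and 0.005 m and angle between the z axis of key and the z axis of lock_mouth, either way round below 0.2 rad and value of joint lock above 1.4 rad), for 0.1 s.
At the end, for the whole second after the job is handed in: The key is home in the lock cylinder (blade at least 18 mm inside the mouth, within 5 mm of the axis sideways and 0.2 rad of it in direction), the lock reads more than 1.4 rad (on), and the key is at rest (all of step 2 and linear speed of key below 0.02 m/s); the robot touches nothing.
It fails at once if the mug is moved by more than 30 mm (distance of mug from where it was at the start of the episode above 0.03 m).
It fails at once if the stone is moved by more than 30 mm (distance of stone from where it was at the start of the episode above 0.03 m).
It fails at once if the bottle is moved by more than 30 mm (distance of bottle from where it was at the start of the episode above 0.03 m).
It fails at once if the chisel is moved by more than 30 mm (distance of chisel from where it was at the start of the episode above 0.03 m).
It also fails if it takes over 51 s, if anything falls off the work surface, if the arm or the gripper's body presses on something with over 40 N, if the wrist force passes 120 N, or if a joint passes its speed limit or range.

## Working session

There is one attempt and no reset: what is moved stays moved. The work goes in short steps, Python scripts to look and compute and a tool call to move; the robot and the scene stay as the last step left them, time stands still between calls to the robot, and variables do not carry over. Pictures are saved under pics/ and viewed, at most 10 in all, crops included, and the job is handed in when it is done.

Besides the shell and the picture viewer there is one more tool, called after "Call:" by a JSON object that holds its "name" and its "arguments", one argument or row to a line. play_rows: Moves the arm, as the interface text tells. Its arguments: {"type":"object","properties":{"plan":{"type":"array","items":{"type":"array"}}},"required":["plan"]}

```bash
mkdir -p pics; ls; cat > h.py <<'E'
from bench import *
import numpy as np, cv2
from scipy.spatial.transform import Rotation as R
def cloud(p):
    K=p["intrinsics"];T=R.from_rotvec(np.ravel(p["rvec"])).as_matrix();t=np.ravel(p["tvec"])
    z=p["range_z"].astype(float);v,u=np.mgrid[:480,:640]
    c=np.stack([(u-K[0,2])/K[0,0]*z,(v-K[1,2])/K[1,1]*z,z],-1)
    return (c-t)@T, z>0
def save(p,n): cv2.imwrite("pics/"+n,p["image"][:,:,::-1])
E
python3 - <<'E'
from h import *
for n in("top","side"):
    p=camera(n);save(p,n+"0.png");P,ok=cloud(p)
    np.savez(n+"0.npz",P=P,ok=ok,im=p["image"],K=p["intrinsics"],r=p["rvec"],t=p["tvec"])
    T=R.from_rotvec(np.ravel(p["rvec"])).as_matrix();print(n,-T.T@np.ravel(p["tvec"]),p["intrinsics"][0,0])
    for l in["key","key_bow","stand","console","lock_mouth","mug","stone","bottle","chisel"]:
        for d in masks_of(p,l)[:2]:
            m=d["mask"]&ok;q=P[m]
            if len(q):print(l,round(d["conf"],2),np.round(d["rect"]),len(q),np.round(np.percentile(q,[2,50,98],axis=0),3).tolist())
o=get_obs();print(o)
E
```

```text
pics
top [0.37261445 0.00234476 0.99540057] 482.5929775038241
key 0.63 [197. 327.  15.  16.] 217 [[0.426, 0.241, 0.033], [0.442, 0.246, 0.072], [0.458, 0.255, 0.078]]
key 0.46 [430. 195.  25.  30.] 515 [[0.652, -0.258, 0.015], [0.664, -0.237, 0.069], [0.686, -0.223, 0.104]]
key_bow 0.61 [199. 328.  14.  18.] 205 [[0.426, 0.242, 0.034], [0.441, 0.246, 0.073], [0.457, 0.255, 0.078]]
key_bow 0.34 [200. 328.  29.  37.] 843 [[0.408, 0.225, 0.005], [0.44, 0.242, 0.032], [0.476, 0.274, 0.036]]
stand 0.85 [200. 329.  33.  38.] 950 [[0.407, 0.225, 0.001], [0.442, 0.243, 0.031], [0.477, 0.277, 0.074]]
console 0.77 [294. 224.  76.  76.] 4580 [[0.57, -0.017, 0.004], [0.626, 0.046, 0.081], [0.688, 0.109, 0.11]]
lock_mouth 0.76 [294. 224.  18.  20.] 368 [[0.599, 0.025, 0.081], [0.618, 0.043, 0.103], [0.64, 0.06, 0.114]]
mug 0.8 [448. 290.  54.  48.] 1641 [[0.434, -0.276, 0.003], [0.468, -0.243, 0.06], [0.503, -0.205, 0.144]]
stone 0.8 [184. 209.  54.  63.] 2349 [[0.636, 0.222, 0.013], [0.689, 0.266, 0.051], [0.745, 0.314, 0.055]]
stone 0.4 [294. 222.  78.  77.] 4497 [[0.571, -0.018, 0.017], [0.626
[... 1489 characters left out ...]
3, 0.054]]
{'time_s': 1.0, 'q': array([-1.47132940e+00,  1.80815596e-01,  1.60699549e+00, -7.20715185e-06,
        1.35381034e+00, -2.06278576e-01]), 'dq': array([-0.00032575, -0.00145013,  0.00014574,  0.00065089,  0.00235877,
        0.00219733]), 'joint_efforts': array([ 1.77656020e-04, -4.44848335e+01, -3.51686132e+01, -2.11037877e-04,
        9.13754811e-04,  1.55664559e-06]), 'eef_pos': array([ 0.17310447, -0.5483354 ,  0.19698186]), 'eef_rot': array([-1.45540941e-05,  9.88337582e-01,  1.52278771e-01, -2.74607490e-06]), 'wrist_force': array([0.20365011, 0.78644808, 1.29080096]), 'torque': array([-0.03669639, -0.02967985, -0.02436489]), 'grasp_force': 0.0, 'opening': 1.0043651760436116}
```

```bash
python3 - <<'E'
import numpy as np,cv2
t=cv2.imread("pics/top0.png");s=cv2.imread("pics/side0.png")
up=lambda im,u,v,w:cv2.resize(im[v-w:v+w,u-w:u+w],(400,400),interpolation=cv2.INTER_CUBIC)
cv2.imwrite("pics/c0.png",np.hstack([up(t,294,224,22),up(s,305,252,28)]))
cv2.imwrite("pics/f0.png",np.hstack([cv2.resize(t,(400,300)),cv2.resize(s,(400,300))]))
for n in("top","side"):
    d=np.load(n+"0.npz");P=d["P"];ok=d["ok"]
    a=P[ok&(P[...,0]>.57)&(P[...,0]<.69)&(P[...,1]>-.02)&(P[...,1]<.115)&(P[...,2]>.02)]
    # slope plane coords: expected normal (-.5,0,.866)
    n_=np.array([-.5,0,.866]); h=a@n_
    hist,e=np.histogram(h,bins=np.arange(-.32,-.15,.002));print([(round(x,3),c) for x,c in zip(e,hist) if c>40])
    top=a[h>np.percentile(h,99.5)-.006]; 
    c=top.mean(0);u,sv,vt=np.linalg.svd(top-c);print(n,len(top),c,vt[2],top.min(0),top.max(0))
    # stand/key
    b=P[ok&(P[...,0]>.39)&(P[...,0]<.49)&(P[...,1]>.2)&(P[...,1]<.3)]
    k=b[b[:,2]>.066]; 
    print("bowtop",len(k),k.mean(0),cv2.minAreaRect((k[:,:2]*1000).astype(np.float32)))
    st=b[(b[:,2]>.024)&(b[:,2]<.036)];print("stand",cv2.minAreaRect((st[:,:2]*1000).astype(np.float32)),np.median(st[:,2]))
    g=P[ok&(P[...,2]<.003)&(P[...,2]>-.01)];print("bench z",np.median(g[:,2]))
E
```

```text
[(np.float64(-0.256), np.int64(41)), (np.float64(-0.254), np.int64(185)), (np.float64(-0.252), np.int64(565)), (np.float64(-0.25), np.int64(889)), (np.float64(-0.248), np.int64(1031)), (np.float64(-0.246), np.int64(739)), (np.float64(-0.244), np.int64(309)), (np.float64(-0.242), np.int64(79)), (np.float64(-0.218), np.int64(110)), (np.float64(-0.216), np.int64(107))]
top 292 [0.61372334 0.04351178 0.10496071] [-0.50084839 -0.04817794  0.86419314] [0.59635057 0.02406584 0.09270221] [0.63236172 0.06281449 0.11603723]
bowtop 131 [0.44186498 0.24899781 0.07467501] ((442.3232421875, 249.86294555664062), (34.15230178833008, 12.589229583740234), 1.7984331846237183)
stand ((442.2962646484375, 250.3807830810547), (70.1487808227539, 51.84212875366211), 0.4383678436279297) 0.03194394958161656
bench z 0.0013883943391356781
[(np.float64(-0.282), np.int64(45)), (np.float64(-0.28), np.int64(49)), (np.float64(-0.278), np.int64(47)), (np.float64(-0.276), np.int64(52)), (np.float64(-0.274), np.int64(46)), (np.float64(-0.272), np.int64(42)), (np.float64(-0.27), np.int64(65)), (np.float64(-0.268), np.int
[... 240 characters left out ...]
0.248), np.int64(792)), (np.float64(-0.246), np.int64(627)), (np.float64(-0.244), np.int64(230)), (np.float64(-0.242), np.int64(51)), (np.float64(-0.22), np.int64(50)), (np.float64(-0.218), np.int64(106)), (np.float64(-0.216), np.int64(76))]
side 252 [0.61365646 0.04642294 0.10417652] [-0.50109293 -0.02564488  0.86501342] [0.59622051 0.02233249 0.09203667] [0.63146452 0.06556432 0.11593596]
bowtop 198 [0.44244505 0.25307402 0.07319499] ((442.4566345214844, 250.33856201171875), (32.443153381347656, 16.27060317993164), 4.056980133056641)
stand ((441.98016357421875, 251.24192810058594), (53.88023376464844, 70.11780548095703), 89.68545532226562) 0.031289395081543755
bench z 0.0012243472255236902
```

View pics/c0.png

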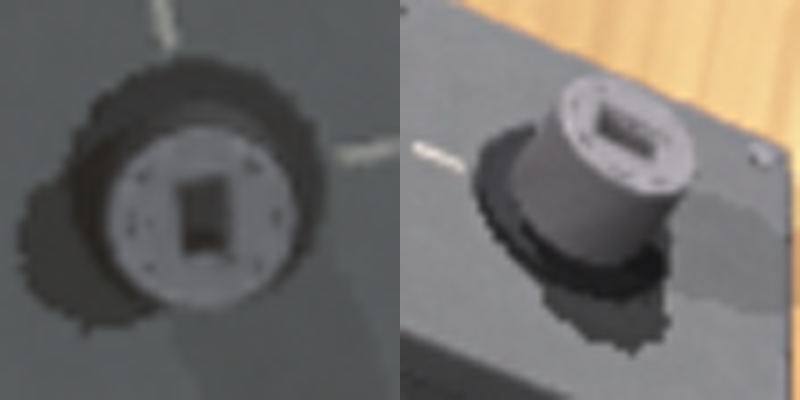

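View pics/f0.png

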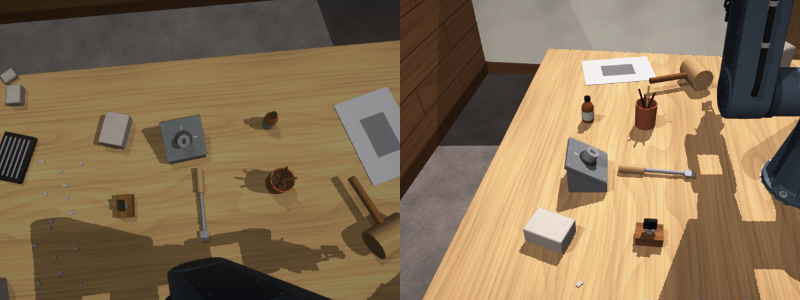

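```bash
cat >> h.py <<'E'
def lockmeas(P,ok,im,K,r,t,name,dbg=True):
    a=P[ok&(P[...,0]>.57)&(P[...,0]<.69)&(P[...,1]>-.02)&(P[...,1]<.115)&(P[...,2]>.02)]
    n0=np.array([-.5,0,.866]);h=a@n0
    s=a[(h>-.255)&(h<-.241)]
    for _ in range(4):
        c=s.mean(0);n=np.linalg.svd(s-c)[2][2];n*=np.sign(n[2]);s=a[abs((a-c)@n)<.004]
    print(name,"slope n",n.round(4),"yaw",np.arctan2(-n[1],-n[0]))
    return n,c
E
python3 - <<'E'
from h import *
for nm in("top","side"):
    d=np.load(nm+"0.npz");P=d["P"];im=d["im"];K=d["K"];r=d["r"];t=d["t"]
    n,c=lockmeas(P,d["ok"],im,K,r,t,nm)
    # rect fit of slope points in plane coordinates
    a=P[d["ok"]&(abs((P-c)@n)<.004)&(abs(P[...,0]-.63)<.07)&(abs(P[...,1]-.045)<.085)]
    print(" foot rect",cv2.minAreaRect((a[:,:2]*1000).astype(np.float32)))
    yaw=np.arctan2(-n[1],-n[0])
    for yaw in(0,.04,.08,.12):
        N=np.array([-.5*np.cos(yaw),-.5*np.sin(yaw),.866]);ex=np.array([.866*np.cos(yaw),.866*np.sin(yaw),.5]);ey=np.cross(N,ex)
        # rectify: end plane at 32 mm above slope
        m0=np.array([.614,.044,0]);m0=m0+N*0;o=c+N*.032; o=o-ex*((o-m0)@ex)  # rough
        o=np.array([.614,.044,0.]);o[2]=(c@N+.032-o[:2]@N[:2])/N[2]
        g=np.arange(-30,30.01,.25)/1000;Y,X=np.meshgrid(g,g)
        W=o+X[...,None]*ex+Y[...,None]*ey
        uv=cv2.projectPoints(W.reshape(-1,3),r,t,K,None)[0].reshape(W.shape[:2]+(2,)).astype(np.float32)
        rec=cv2.remap(im,uv[...,0],uv[...,1],cv2.INTER_CUBIC).mean(-1)
        if yaw==.08:  # show with up-slope up, -y right
            cv2.imwrite(f"pics/rec_{nm}.png",cv2.resize(rec[::-1,::-1].astype(np.uint8),(400,400)))
        cen=(abs(X)<.011)&(abs(Y)<.011)
        face=np.median(rec[(np.hypot(X,Y)<.017)&(np.hypot(X,Y)>.013)])
        w=np.where((np.hypot(X,Y)<.0115),np.clip(face-15-rec,0,40),0)
        x0=(w*X).sum()/w.sum();y0=(w*Y).sum()/w.sum()
        cxx=(w*(X-x0)**2).sum();cyy=(w*(Y-y0)**2).sum();cxy=(w*(X-x0)*(Y-y0)).sum()
        th=.5*np.arctan2(2*cxy,cxx-cyy)
        print(yaw,"o",o.round(4),"slot c",(x0*1000).round(2),(y0*1000).round(2),"angle(ccw)",th.round(3),"cw lock",-th.round(3),"world",(o+ex*x0+ey*y0).round(4))
a=[cv2.imread(f"pics/rec_{n}.png") for n in("top","side")];cv2.imwrite("pics/rec.png",np.hstack(a))
E
```

```text
top slope n [-0.4971 -0.05    0.8662] yaw 0.10022322243896419
 foot rect ((629.7236938476562, 45.11201095581055), (115.37908172607422, 129.74131774902344), 5.788086891174316)
0 o [0.614  0.044  0.1055] slot c -0.65 -0.68 angle(ccw) -0.077 cw lock 0.077 world [0.6134 0.0433 0.1051]
0.04 o [0.614  0.044  0.1054] slot c -0.67 -0.66 angle(ccw) -0.108 cw lock 0.108 world [0.6134 0.0433 0.1051]
0.08 o [0.614  0.044  0.1054] slot c -0.69 -0.63 angle(ccw) -0.139 cw lock 0.139 world [0.6135 0.0433 0.1051]
0.12 o [0.614  0.044  0.1054] slot c -0.71 -0.61 angle(ccw) -0.171 cw lock 0.171 world [0.6135 0.0433 0.1051]
side slope n [-0.4965 -0.047   0.8668] yaw 0.09429190110019628
 foot rect ((629.8348388671875, 46.382808685302734), (114.23876953125, 136.03903198242188), 6.029967784881592)
0 o [0.614  0.044  0.1058] slot c 0.03 1.11 angle(ccw) -0.108 cw lock 0.108 world [0.614  0.0451 0.1058]
0.04 o [0.614  0.044  0.1056] slot c 0.13 0.83 angle(ccw) -0.146 cw lock 0.146 world [0.6141 0.0448 0.1056]
0.08 o [0.614  0.044  0.1053] slot c 0.19 0.54 angle(ccw) -0.185 cw lock 0.185 world [0.6141 0.0446 0.1054]
0.12 o [0.614 0.044 0.105] slot c 0.23 0.27 angle(ccw) -0.232 cw lock 0.232 world [0.6142 0.0443 0.1051]
```

View pics/rec.png

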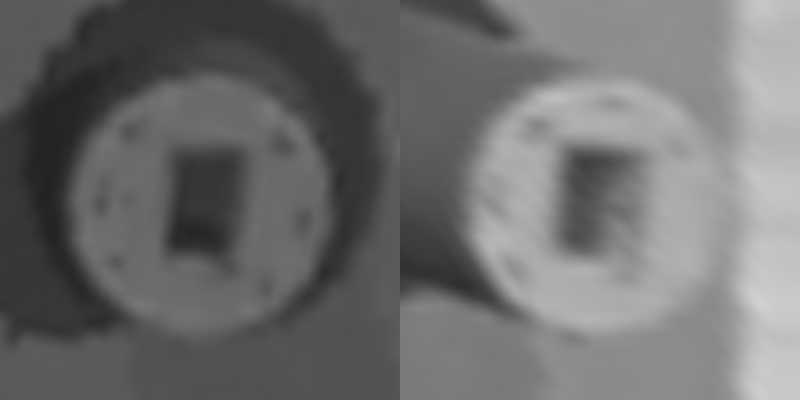

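```bash
cat >> h.py <<'E'
def to(x,y,z,yaw=None):
    o=get_obs();Rm=R.from_quat(np.roll(o["eef_rot"],-1)).as_matrix();p=o["eef_pos"]
    psi=np.arctan2(Rm[1,0],Rm[0,0]);d=Rm.T@(np.array([x,y,z])-p)/.4
    tr=0 if yaw is None else -((yaw-psi+np.pi)%(2*np.pi)-np.pi)/np.pi
    print("t",round(o["time_s"],2),"pos",p.round(4),"yaw",psi.round(3),"q6",o["q"][5].round(2),"shift",d.round(4),"turn",round(tr,4),"open",round(o["opening"]*85.4,1),"gf",round(o["grasp_force"],1),"F",o["wrist_force"].round(1))
E
python3 -c "
from h import *
to(.31,-.15,.2,3.17);to(.4423,.25,.12,3.17)"
```

```text
t 1.0 pos [ 0.1731 -0.5483  0.197 ] yaw 0.306 q6 -0.21 shift [ 0.6261 -0.8466 -0.0075] turn -0.9117 open 85.8 gf 0.0 F [0.2 0.8 1.3]
t 1.0 pos [ 0.1731 -0.5483  0.197 ] yaw 0.306 q6 -0.21 shift [ 1.2425 -1.7007  0.1925] turn -0.9117 open 85.8 gf 0.0 F [0.2 0.8 1.3]
```

Call:
{"name": "play_rows", "arguments": {
  "plan": [
    [85,[0.626,-0.847,0],-0.912],
    [85,[0.626,-0.847,0],-0.912],
    [85,[0.626,-0.847,0],-0.912],
    [85,[0.626,-0.847,0],-0.912],
    [85,[0.626,-0.847,0],-0.912],
    [85,[0.626,-0.847,0],-0.912],
    [85,[0.626,-0.847,0],-0.912],
    [85,[0.626,-0.847,0],-0.912],
    [85,[0.626,-0.847,0],-0.912],
    [85,[0.626,-0.847,0],-0.912]
  ]
}}

```text
time_s: 2.0
eef_pos: [0.3106, -0.1472, 0.1972]
eef_rot: [0.0, 0.615, 0.788, 0.0]
wrist_force: [-0.3, -0.3, 0.0]
opening: 0.999
grasp_force: 0.0
```

```bash
python3 -c "
from h import *
to(.4423,.25,.13,3.17)"
```

```text
t 2.0 pos [ 0.3106 -0.1472  0.1972] yaw 1.817 q6 -1.04 shift [0.8832 0.5609 0.1682] turn -0.4308 open 85.3 gf 0.0 F [-0.3 -0.3  0. ]
```

Call:
{"name": "play_rows", "arguments": {
  "plan": [
    [85,[0.883,0.561,0.168],-0.431],
    [85,[0.883,0.561,0.168],-0.431],
    [85,[0.883,0.561,0.168],-0.431],
    [85,[0.883,0.561,0.168],-0.431],
    [85,[0.883,0.561,0.168],-0.431],
    [85,[0.883,0.561,0.168],-0.431],
    [85,[0.883,0.561,0.168],-0.431],
    [85,[0.883,0.561,0.168],-0.431],
    [85,[0.883,0.561,0.168],-0.431],
    [85,[0.883,0.561,0.168],-0.431]
  ]
}}

```text
time_s: 3.0
eef_pos: [0.4459, 0.2486, 0.129]
eef_rot: [-0.0, -0.013, 1.0, 0.0]
wrist_force: [0.4, -0.7, 0.1]
opening: 0.996
grasp_force: 0.0
```

```bash
python3 -c "
from h import *
to(.4423,.25,.042,3.17)"
```

```text
t 3.0 pos [0.4459 0.2486 0.129 ] yaw -3.116 q6 -1.32 shift [0.0088 0.0037 0.2176] turn -0.0009 open 85.0 gf 0.0 F [ 0.4 -0.7  0.1]
```

Call:
{"name": "play_rows", "arguments": {
  "plan": [
    [85,[0.0,0.0,0.1],0],
    [85,[0.0,0.0,0.17],0],
    [85,[0,0,0.218],0],
    [85,[0,0,0.218],0],
    [85,[0,0,0.218],0]
  ]
}}

```text
time_s: 3.5
eef_pos: [0.446, 0.2454, 0.0431]
eef_rot: [-0.0, -0.008, 1.0, -0.0]
wrist_force: [0.9, 0.9, -0.5]
opening: 0.996
grasp_force: 0.0
```

```bash
python3 -c "
from h import *
to(.4423,.25,.041,3.17)"
```

```text
t 3.5 pos [0.446  0.2454 0.0431] yaw -3.125 q6 -1.32 shift [0.0092 0.0117 0.0052] turn -0.0037 open 85.1 gf 0.0 F [ 0.9  0.9 -0.5]
```

Call:
{"name": "play_rows", "arguments": {
  "plan": [
    [85,[0.009,0.012,0.005],-0.004],
    [85,[0.009,0.012,0.005],-0.004],
    [40,[0.009,0.012,0.005],-0.004],
    [0,[0.009,0.012,0.005],-0.004],
    [0,[0.009,0.012,0.005],-0.004],
    [0,[0.009,0.012,0.005],-0.004],
    [0,[0.009,0.012,0.005],-0.004],
    [0,[0.009,0.012,0.005],-0.004]
  ]
}}

```text
time_s: 4.3
eef_pos: [0.4422, 0.2506, 0.0405]
eef_rot: [-0.0, -0.015, 1.0, -0.0]
wrist_force: [0.2, -0.1, 1.6]
opening: 0.003
grasp_force: 0.0
```

```bash
python3 -c "
from h import *
to(.4423,.25,.061,3.17)"
```

```text
t 4.3 pos [0.4422 0.2506 0.0405] yaw -3.111 q6 -1.32 shift [-0.0002 -0.0015 -0.0511] turn 0.0007 open 0.2 gf 0.0 F [ 0.2 -0.1  1.6]
```

```bash
python3 - <<'E'
from h import *
o=[]
for n in("top","side"):
    p=camera(n);P,ok=cloud(p);T=R.from_rotvec(np.ravel(p["rvec"]))
    uv=cv2.projectPoints(np.array([[.4422,.25,.058]]),p["rvec"],p["tvec"],p["intrinsics"],None)[0].ravel().astype(int);print(uv)
    u,v=uv;c=p["image"][v-40:v+40,u-40:u+40,::-1];o.append(cv2.resize(c,(400,400),interpolation=cv2.INTER_CUBIC))
cv2.imwrite("pics/g1.png",np.hstack(o))
print(get_obs())
E
```

```text
[195 328]
[399 358]
{'time_s': 4.4, 'q': array([ 2.81665211e-01,  2.38849813e-01,  1.89110181e+00, -3.61281098e-06,
        1.01174638e+00, -1.31989484e+00]), 'dq': array([-0.00038877,  0.00015212, -0.00051742,  0.00041703, -0.00040302,
        0.00015955]), 'joint_efforts': array([-8.49095522e-04, -4.06625962e+01, -2.83960176e+01, -6.42198447e-04,
        1.20578698e-03,  9.24954952e-05]), 'eef_pos': array([0.44219656, 0.25058449, 0.04055419]), 'eef_rot': array([-5.04120488e-05, -1.53822130e-02,  9.99881685e-01, -1.53377257e-05]), 'wrist_force': array([-0.44477915,  0.55398704, -0.06967985]), 'torque': array([-0.04442001, -0.00652782,  0.00459394]), 'grasp_force': 0.0, 'opening': -0.0005958777222793139}
```

View pics/g1.png

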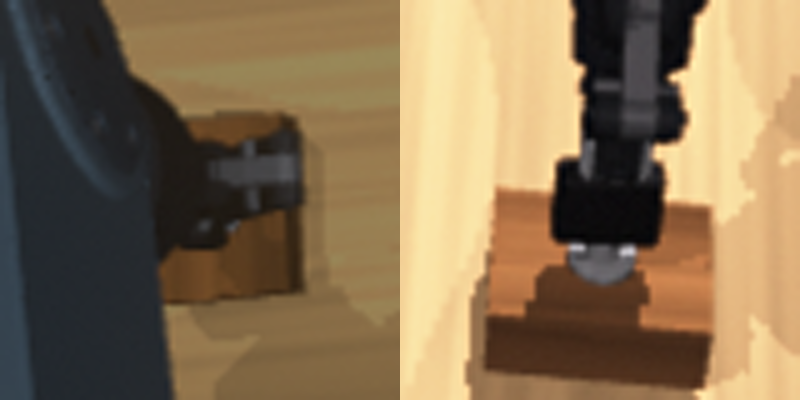

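```bash
python3 - <<'E'
from h import *
for n in("top","side"):
    p=camera(n);P,ok=cloud(p)
    for lo in np.arange(.035,.16,.015):
        m=ok&(abs(P[...,0]-.442)<.08)&(abs(P[...,1]-.25)<.08)&(P[...,2]>lo)&(P[...,2]<lo+.015);q=P[m]
        if len(q)>5:print(n,lo.round(3),len(q),np.percentile(q[:,:2],[1,50,99],axis=0).round(3).tolist())
E
```

```text
top 0.035 20 [[0.408, 0.227], [0.423, 0.244], [0.476, 0.255]]
top 0.05 12 [[0.425, 0.243], [0.43, 0.244], [0.434, 0.248]]
top 0.065 26 [[0.425, 0.243], [0.429, 0.247], [0.434, 0.255]]
top 0.08 6 [[0.431, 0.241], [0.433, 0.243], [0.435, 0.243]]
top 0.125 23 [[0.429, 0.216], [0.432, 0.223], [0.438, 0.234]]
top 0.14 27 [[0.425, 0.207], [0.433, 0.215], [0.454, 0.235]]
top 0.155 111 [[0.43, 0.188], [0.439, 0.197], [0.455, 0.21]]
side 0.035 95 [[0.425, 0.247], [0.443, 0.256], [0.458, 0.261]]
side 0.05 143 [[0.425, 0.25], [0.442, 0.256], [0.459, 0.259]]
side 0.065 149 [[0.426, 0.246], [0.444, 0.256], [0.459, 0.259]]
side 0.08 74 [[0.43, 0.25], [0.442, 0.259], [0.452, 0.265]]
side 0.095 39 [[0.434, 0.259], [0.44, 0.263], [0.45, 0.264]]
side 0.11 8 [[0.434, 0.254], [0.453, 0.26], [0.454, 0.278]]
side 0.125 48 [[0.428, 0.255], [0.451, 0.264], [0.455, 0.288]]
side 0.14 92 [[0.424, 0.256], [0.447, 0.265], [0.458, 0.303]]
side 0.155 233 [[0.424, 0.264], [0.442, 0.303], [0.458, 0.312]]
```

Call:
{"name": "play_rows", "arguments": {
  "plan": [
    [0,[0,0,-0.1],0],
    [0,[0,0,-0.15],0],
    [0,[0,0,-0.15],0],
    [0,[0,0,-0.15],0]
  ]
}}

```text
time_s: 4.9
eef_pos: [0.4423, 0.2506, 0.1006]
eef_rot: [0.0, -0.015, 1.0, 0.0]
wrist_force: [-0.0, 0.6, 0.1]
opening: -0.0
grasp_force: 0.0
```

```bash
python3 - <<'E'
from h import *
to(.4423,.25,.061,3.17)
p=camera("side");P,ok=cloud(p)
for lo in np.arange(.03,.2,.01):
        m=ok&(abs(P[...,0]-.442)<.06)&(abs(P[...,1]-.25)<.06)&(P[...,2]>lo)&(P[...,2]<lo+.01);q=P[m]
        if len(q)>5:print(lo.round(3),len(q),np.percentile(q[:,:2],[1,50,99],axis=0).round(3).tolist())
u,v=cv2.projectPoints(np.array([[.4422,.25,.1]]),p["rvec"],p["tvec"],p["intrinsics"],None)[0].ravel().astype(int)
cv2.imwrite("pics/g2.png",cv2.resize(p["image"][v-50:v+50,u-50:u+50,::-1],(500,500),interpolation=cv2.INTER_CUBIC));print(u,v)
E
```

```text
t 4.9 pos [0.4423 0.2506 0.1006] yaw -3.111 q6 -1.32 shift [ 0.0001 -0.0016  0.099 ] turn 0.0008 open -0.0 gf 0.0 F [-0.   0.6  0.1]
0.03 783 [[0.407, 0.226], [0.44, 0.257], [0.476, 0.276]]
0.04 47 [[0.426, 0.254], [0.443, 0.256], [0.458, 0.258]]
0.05 92 [[0.426, 0.251], [0.442, 0.256], [0.459, 0.259]]
0.06 94 [[0.426, 0.254], [0.442, 0.256], [0.458, 0.259]]
0.07 162 [[0.426, 0.245], [0.443, 0.253], [0.459, 0.258]]
0.13 13 [[0.432, 0.253], [0.446, 0.255], [0.452, 0.257]]
0.14 56 [[0.43, 0.245], [0.443, 0.259], [0.452, 0.264]]
0.15 62 [[0.431, 0.254], [0.441, 0.262], [0.452, 0.264]]
0.16 28 [[0.435, 0.251], [0.442, 0.262], [0.452, 0.266]]
0.18 22 [[0.429, 0.254], [0.451, 0.263], [0.455, 0.284]]
0.19 43 [[0.427, 0.262], [0.451, 0.265], [0.456, 0.291]]
401 340
```

View pics/g2.png

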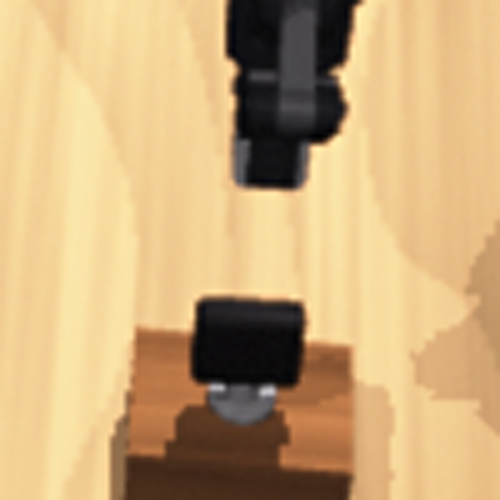

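Call:
{"name": "play_rows", "arguments": {
  "plan": [
    [85,[0,0,0],0],
    [85,[0,0,0],0],
    [85,[0,0,0],0],
    [85,[0,0,0.08],0],
    [85,[0,0,0.15],0],
    [85,[0,0,0.226],0],
    [85,[0,0,0.226],0],
    [85,[0,0,0.226],0]
  ]
}}

```text
time_s: 5.75
eef_pos: [0.4417, 0.2505, 0.01]
eef_rot: [-0.001, -0.015, 1.0, -0.0]
wrist_force: [-0.1, 0.0, -0.4]
opening: 0.996
grasp_force: 0.0
```

Call:
{"name": "play_rows", "arguments": {
  "plan": [
    [40,[0,0,0],0],
    [20,[0,0,0],0],
    [0,[0,0,0],0],
    [0,[0,0,0],0],
    [0,[0,0,0],0],
    [0,[0,0,0],0],
    [0,[0,0,0],0]
  ]
}}

```text
time_s: 6.45
eef_pos: [0.4426, 0.2509, 0.0107]
eef_rot: [0.0, -0.015, 1.0, 0.0]
wrist_force: [-1.6, 0.6, 5.9]
opening: 0.129
grasp_force: 58.9
```

```bash
python3 - <<'E'
from h import *
to(.4423,.25,.031,3.17)
p=camera("side");P,ok=cloud(p)
for lo in np.arange(.03,.13,.01):
        m=ok&(abs(P[...,0]-.442)<.06)&(abs(P[...,1]-.25)<.06)&(P[...,2]>lo)&(P[...,2]<lo+.01);q=P[m]
        if len(q)>5:print(lo.round(3),len(q),np.percentile(q[:,:2],[1,50,99],axis=0).round(3).tolist())
u,v=cv2.projectPoints(np.array([[.4422,.25,.07]]),p["rvec"],p["tvec"],p["intrinsics"],None)[0].ravel().astype(int)
cv2.imwrite("pics/g3.png",cv2.resize(p["image"][v-50:v+50,u-50:u+50,::-1],(500,500),interpolation=cv2.INTER_CUBIC))
E
```

```text
t 6.45 pos [0.4426 0.2509 0.0107] yaw -3.111 q6 -1.32 shift [ 0.0007 -0.0022 -0.0507] turn 0.0008 open 11.0 gf 58.9 F [-1.6  0.6  5.9]
0.03 763 [[0.407, 0.226], [0.442, 0.257], [0.476, 0.276]]
0.04 17 [[0.427, 0.252], [0.45, 0.255], [0.458, 0.262]]
0.05 73 [[0.426, 0.248], [0.446, 0.261], [0.459, 0.269]]
0.06 59 [[0.432, 0.253], [0.445, 0.267], [0.458, 0.27]]
0.07 35 [[0.436, 0.244], [0.455, 0.255], [0.459, 0.27]]
0.09 34 [[0.431, 0.258], [0.452, 0.276], [0.455, 0.289]]
0.1 26 [[0.429, 0.24], [0.451, 0.269], [0.454, 0.295]]
0.11 99 [[0.425, 0.259], [0.446, 0.269], [0.457, 0.302]]
0.12 56 [[0.424, 0.261], [0.44, 0.269], [0.458, 0.309]]
```

Call:
{"name": "play_rows", "arguments": {
  "plan": [
    [0,[0,0,-0.02],0],
    [0,[0,0,-0.0435],0],
    [0,[0,0,-0.0435],0],
    [0,[0.0075,0,-0.0435],0],
    [0,[0.02,0,-0.0435],0],
    [0,[0.031,0,-0.0425],0],
    [0,[0.043,0,-0.041],0],
    [0,[0.0535,0,-0.0385],0],
    [0,[0.0655,0,-0.035],0],
    [0,[0.078,0,-0.031],0]
  ]
}}

```text
time_s: 7.5
eef_pos: [0.4172, 0.2501, 0.0257]
eef_rot: [0.006, -0.015, 1.0, 0.001]
wrist_force: [10.3, -2.3, 10.2]
opening: 0.127
grasp_force: 62.2
```

```bash
python3 - <<'E'
from h import *
to(.4423,.25,.031,3.17)
p=camera("side");P,ok=cloud(p)
u,v=cv2.projectPoints(np.array([[.42,.25,.06]]),p["rvec"],p["tvec"],p["intrinsics"],None)[0].ravel().astype(int)
cv2.imwrite("pics/g3.png",cv2.resize(p["image"][v-50:v+50,u-50:u+50,::-1],(600,600),interpolation=cv2.INTER_CUBIC));print(u,v)
E
```

```text
t 7.5 pos [0.4172 0.2501 0.0257] yaw -3.111 q6 -1.3 shift [-0.063  -0.0023 -0.0125] turn 0.0008 open 10.8 gf 62.2 F [10.3 -2.3 10.2]
414 358
```

View pics/g3.png

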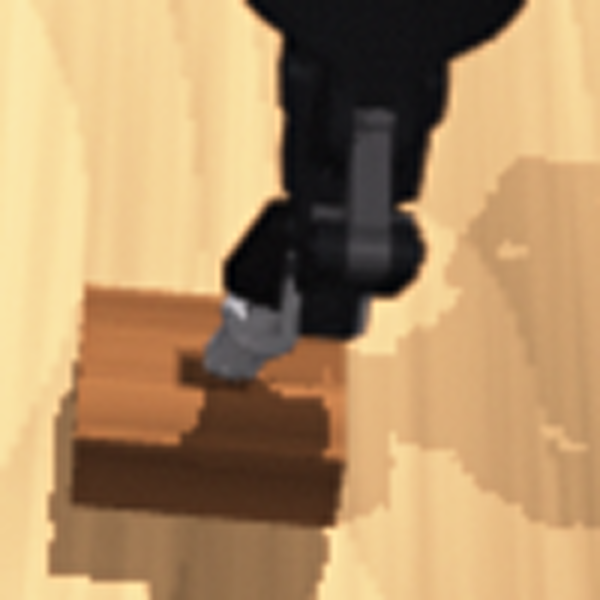

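Call:
{"name": "play_rows", "arguments": {
  "plan": [
    [0,[0,0,0],0],
    [0,[0,0,0],0],
    [0,[0,0,0],0]
  ]
}}

```text
time_s: 7.85
eef_pos: [0.416, 0.2501, 0.0254]
eef_rot: [0.005, -0.015, 1.0, 0.001]
wrist_force: [5.4, -2.5, 10.0]
opening: 0.13
grasp_force: 62.5
```

Call:
{"name": "play_rows", "arguments": {
  "plan": [
    [0,[0,0,-0.05],0],
    [0,[0,0,-0.15],0],
    [0,[0,0,-0.25],0],
    [0,[0,0,-0.35],0],
    [0,[0,0,-0.35],0],
    [0,[0,0,-0.35],0]
  ]
}}

```text
time_s: 8.45
eef_pos: [0.4109, 0.2496, 0.1629]
eef_rot: [0.001, -0.015, 1.0, 0.0]
wrist_force: [-1.1, 0.5, -1.1]
opening: 0.13
grasp_force: 60.8
```

```bash
python3 - <<'E'
from h import *
to(.56,.04,.2,3.17)
o=get_obs();e=o["eef_pos"]
p=camera("side");P,ok=cloud(p)
m=ok&(np.abs(P-(e+[0.015,0,.03]))<[.05,.04,.05]).all(-1)
for d in masks_of(p,"key")[:2]:
    q=P[d["mask"]&ok];print("key",d["conf"],d["rect"],len(q),np.percentile(q,[1,50,99],axis=0).round(3).tolist())
u,v=cv2.projectPoints((e+[.015,0,.035])[None],p["rvec"],p["tvec"],p["intrinsics"],None)[0].ravel().astype(int)
cv2.imwrite("pics/g4.png",cv2.resize(p["image"][v-40:v+40,u-40:u+40,::-1],(600,600),interpolation=cv2.INTER_CUBIC));print(u,v)
np.savez("s4.npz",P=P,ok=ok,im=p["image"],K=p["intrinsics"],r=p["rvec"],t=p["tvec"],e=e)
E
```

```text
t 8.45 pos [0.4109 0.2496 0.1629] yaw -3.111 q6 -1.3 shift [-0.3564 -0.5351 -0.0924] turn 0.0007 open 11.1 gf 60.8 F [-1.1  0.5 -1.1]
key 0.6 [415.6, 294.5, 13.8, 37.2] 361 [[0.419, 0.243, 0.17], [0.428, 0.253, 0.203], [0.438, 0.26, 0.234]]
418 295
```

View pics/g4.png

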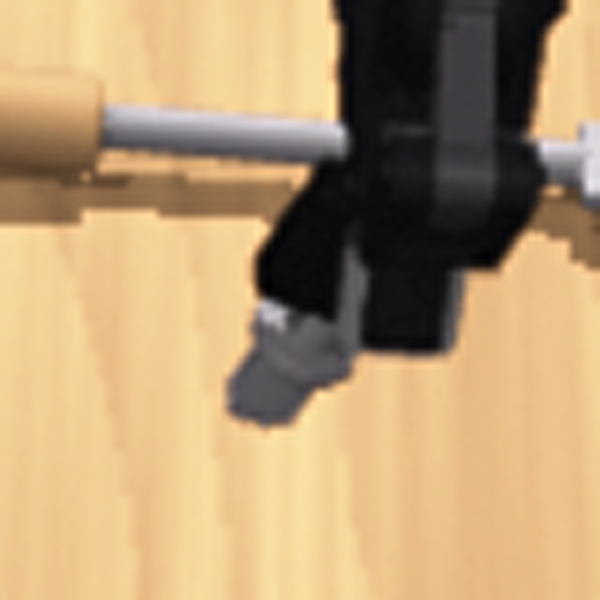

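```bash
cat > fit.py <<'E'
from h import *
from scipy.optimize import differential_evolution
def box(x,y,z0,z1): return np.array([[sx*x/2,sy*y/2,z] for sx in(-1,1) for sy in(-1,1) for z in(z0,z1)])
c=np.linspace(0,2*np.pi,24,endpoint=False)
col=np.array([[11*np.cos(k),11*np.sin(k),z] for k in c for z in(22,26)])
PARTS=[box(10,4,0,4),box(14,7,4,22),col,box(12,9,26,34),box(34,12,34,66)]
def sil(p,a,x,z,y,yaw,u0,v0,w,s):
    M=R.from_euler("z",yaw).as_matrix()@R.from_euler("y",-a).as_matrix()
    im=np.zeros((w*s,w*s),np.uint8)
    for b in PARTS:
        W=b/1000@M.T+[x,y,z]
        uv=cv2.projectPoints(W,p["r"],p["t"],p["K"],None)[0].reshape(-1,2)
        h=cv2.convexHull(((uv-[u0-.5,v0-.5])*s).astype(np.float32)).astype(np.int32)
        cv2.fillConvexPoly(im,h,1)
    return im
E
python3 - <<'E'
from fit import *
d=np.load("s4.npz");e=d["e"];u0,v0,w,s=418-40,295-40,80,6
hsv=cv2.cvtColor(d["im"],cv2.COLOR_RGB2HSV)[v0:v0+w,u0:u0+w]
fg=((hsv[...,1]<70)|(hsv[...,2]<70)).astype(np.float32)
fg=cv2.resize(fg,(w*s,w*s),interpolation=cv2.INTER_CUBIC)>.5
care=np.zeros_like(fg);f=s/7.5
care[int(230*f):,:]=1; care[:int(356*f),int(345*f):]=0
care[:int(300*f),int(330*f):]=0
print(fg[care].sum())
def cost(q):
    m=sil(d,*q,.2499,.03,u0,v0,w,s)>0
    return (m^fg)[care].sum()
for _ in range(2):
    r=differential_evolution(cost,[(.2,.8),(e[0]-.01,e[0]+.06),(e[2]-.02,e[2]+.04)],seed=_,maxiter=60,popsize=12)
    a,x,z=r.x;print(r.fun,"tilt deg",np.degrees(a),"origin-TCPread",(x-e[0])*1000,(z-e[2])*1000)
E
```

```text
10044
829.0 tilt deg 23.690129366582003 origin-TCPread 23.522622327211195 7.668053698326988
819.0 tilt deg 23.598033132493978 origin-TCPread 23.35389078318617 7.645338428847792
```

```bash
python3 -c "
from h import *
to(.5829,.0429,.15,3.156);to(.5829,.0429,.11,3.156)"
```

```text
t 8.55 pos [0.4095 0.2491 0.1608] yaw -3.111 q6 -1.3 shift [-0.4175 -0.5286  0.0262] turn 0.0052 open 11.0 gf 60.8 F [-0.8 -0.2 -0.7]
t 8.55 pos [0.4095 0.2491 0.1608] yaw -3.111 q6 -1.3 shift [-0.4179 -0.5285  0.1262] turn 0.0052 open 11.0 gf 60.8 F [-0.8 -0.2 -0.7]
```

Call:
{"name": "play_rows", "arguments": {
  "plan": [
    [0,[-0.418,-0.529,0],0.005],
    [0,[-0.418,-0.529,0],0.005],
    [0,[-0.418,-0.529,0],0.005],
    [0,[-0.418,-0.529,0],0.005],
    [0,[-0.418,-0.529,0],0.005],
    [0,[-0.418,-0.529,0],0.005],
    [0,[-0.418,-0.529,0.05],0.005],
    [0,[-0.418,-0.529,0.05],0.005],
    [0,[-0.418,-0.529,0.05],0.005]
  ]
}}

```text
time_s: 9.45
eef_pos: [0.5829, 0.044, 0.1408]
eef_rot: [-0.002, -0.008, 1.0, 0.0]
wrist_force: [0.9, 1.0, -0.2]
opening: 0.132
grasp_force: 60.8
```

```bash
python3 - <<'E'
from fit import *
to(.5829,.0429,.11,3.156)
o=get_obs();e=o["eef_pos"];ims=[]
for n in("top","side"):
    p=camera(n)
    u,v=cv2.projectPoints((e+[.03,0,.01])[None],p["rvec"],p["tvec"],p["intrinsics"],None)[0].ravel().astype(int)
    c=cv2.resize(p["image"][v-40:v+40,u-40:u+40,::-1],(400,400),interpolation=cv2.INTER_CUBIC)
    d=dict(r=p["rvec"],t=p["tvec"],K=p["intrinsics"])
    m=sil(d,np.radians(23.6),e[0]+.0234,e[2]+.0076,e[1]+.0003,.015,u-40,v-40,80,5)
    cv2.drawContours(c,cv2.findContours(m,0,2)[0],-1,(0,255,0),1)
    # key after straight move of origin to mouth
    uv=cv2.projectPoints(np.array([[.6138,.0440,.104]]),d["r"],d["t"],d["K"],None)[0].ravel()
    q=tuple(((uv-[u-40.5,v-40.5])*5).astype(int));cv2.circle(c,q,3,(0,0,255),-1);ims.append(c)
cv2.imwrite("pics/a1.png",np.hstack(ims))
E
```

```text
t 9.45 pos [0.5829 0.044  0.1408] yaw -3.126 q6 -1.71 shift [-0.0004 -0.0028  0.0769] turn 0.0004 open 11.3 gf 60.8 F [ 0.9  1.  -0.2]
```

View pics/a1.png

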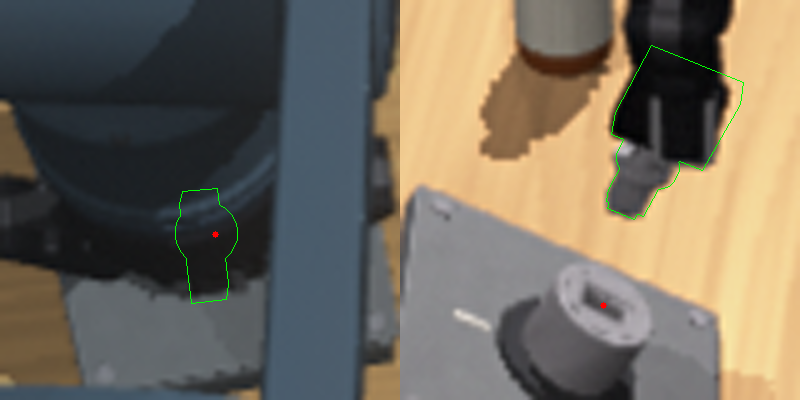

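```bash
python3 -c "
from h import *
to(.5829,.0429,.11);to(.5929,.0439,.0927);to(.5879,.0439,.0897)"
```

```text
t 9.55 pos [0.5842 0.0441 0.1426] yaw -3.125 q6 -1.71 shift [ 0.0032 -0.0031  0.0816] turn 0 open 11.1 gf 60.8 F [-0.2  0.4 -1. ]
t 9.55 pos [0.5842 0.0441 0.1426] yaw -3.125 q6 -1.71 shift [-0.0218 -0.001   0.1248] turn 0 open 11.1 gf 60.8 F [-0.2  0.4 -1. ]
t 9.55 pos [0.5842 0.0441 0.1426] yaw -3.125 q6 -1.71 shift [-0.0093 -0.0008  0.1323] turn 0 open 11.1 gf 60.8 F [-0.2  0.4 -1. ]
```

Call:
{"name": "play_rows", "arguments": {
  "plan": [
    [0,[0.003,-0.002,0.04],0],
    [0,[0.003,-0.002,0.08],0],
    [0,[0.003,-0.002,0.082],0],
    [0,[-0.003,-0.002,0.092],0],
    [0,[-0.009,-0.001,0.103],0],
    [0,[-0.015,-0.001,0.114],0],
    [0,[-0.022,-0.001,0.125],0],
    [0,[-0.022,-0.001,0.125],0],
    [0,[-0.022,-0.001,0.125],0]
  ]
}}

```text
time_s: 10.45
eef_pos: [0.5935, 0.0438, 0.0922]
eef_rot: [-0.0, -0.008, 1.0, 0.001]
wrist_force: [1.7, 4.8, -3.4]
opening: 0.13
grasp_force: 60.4
```

```bash
python3 - <<'E'
from fit import *
to(.5879,.0439,.0897);to(.5963,.0447,.0749)
e=get_obs()["eef_pos"]
p=camera("side")
np.savez("s5.npz",im=p["image"],K=p["intrinsics"],r=p["rvec"],t=p["tvec"],e=e)
u,v=cv2.projectPoints((e+[.02,0,.02])[None],p["rvec"],p["tvec"],p["intrinsics"],None)[0].ravel().astype(int)
c=cv2.resize(p["image"][v-30:v+30,u-30:u+30,::-1],(600,600),interpolation=cv2.INTER_CUBIC)
cv2.imwrite("pics/a2.png",c)
E
```

```text
t 10.45 pos [0.5935 0.0438 0.0922] yaw -3.126 q6 -1.71 shift [0.014  0.0005 0.0063] turn 0 open 11.1 gf 60.4 F [ 1.7  4.8 -3.4]
t 10.45 pos [0.5935 0.0438 0.0922] yaw -3.126 q6 -1.71 shift [-0.007   0.0022  0.0433] turn 0 open 11.1 gf 60.4 F [ 1.7  4.8 -3.4]
```

View pics/a2.png

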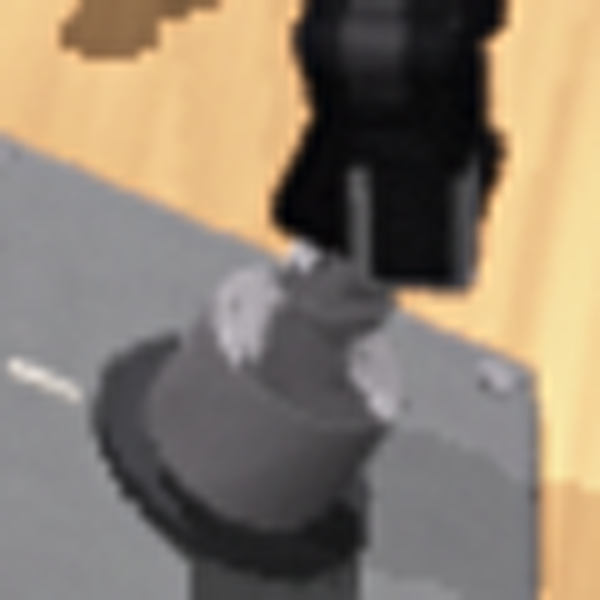

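Call:
{"name": "play_rows", "arguments": {
  "plan": [
    [0,[0,0.003,0],0],
    [0,[0.005,0.003,0.003],0],
    [0,[0.01,0.003,0.005],0],
    [0,[0.014,0.003,0.007],0],
    [0,[0.014,0.003,0.007],0]
  ]
}}

```text
time_s: 11.0
eef_pos: [0.5914, 0.0439, 0.0917]
eef_rot: [0.004, -0.007, 1.0, -0.0]
wrist_force: [9.0, 2.8, -2.1]
opening: 0.13
grasp_force: 60.7
```

```bash
python3 -c "
from h import *
to(.5963,.0457,.0749)"
```

```text
t 11.0 pos [0.5914 0.0439 0.0917] yaw -3.127 q6 -1.71 shift [-0.0119  0.0044  0.042 ] turn 0 open 11.1 gf 60.7 F [ 9.   2.8 -2.1]
```

Call:
{"name": "play_rows", "arguments": {
  "plan": [
    [0,[-0.003,0,0.006],0],
    [0,[-0.006,0,0.012],0],
    [0,[-0.009,0.001,0.018],0],
    [0,[-0.012,0.001,0.023],0],
    [0,[-0.012,0.001,0.023],0]
  ]
}}

```text
time_s: 11.5
eef_pos: [0.5963, 0.0444, 0.0833]
eef_rot: [0.004, -0.007, 1.0, -0.0]
wrist_force: [5.3, 3.7, 4.6]
opening: 0.129
grasp_force: 61.8
```

```bash
python3 -c "
from h import *
to(.5963,.0457,.0749)"
```

```text
t 11.5 pos [0.5963 0.0444 0.0833] yaw -3.127 q6 -1.71 shift [0.     0.0034 0.021 ] turn 0 open 11.0 gf 61.8 F [5.3 3.7 4.6]
```

Call:
{"name": "play_rows", "arguments": {
  "plan": [
    [0,[-0.002,0.001,0.006],0],
    [0,[-0.005,0.001,0.012],0],
    [0,[-0.008,0.002,0.018],0],
    [0,[-0.01,0.002,0.022],0],
    [0,[-0.01,0.002,0.022],0]
  ]
}}

```text
time_s: 12.0
eef_pos: [0.598, 0.0446, 0.0803]
eef_rot: [0.002, -0.008, 1.0, -0.001]
wrist_force: [-25.8, 0.8, 51.3]
opening: 0.132
grasp_force: 68.9
```

```bash
python3 -c "
from h import *
to(.5963,.0457,.0749)"
```

```text
t 12.0 pos [0.598  0.0446 0.0803] yaw -3.126 q6 -1.71 shift [0.0044 0.0029 0.0135] turn 0 open 11.3 gf 68.9 F [-25.8   0.8  51.3]
```

```bash
python3 - <<'E'
from fit import *
p=camera("side");P,ok=cloud(p)
yaw=.1;N=np.array([-.5*np.cos(yaw),-.5*np.sin(yaw),.866]);ex=np.array([.866*np.cos(yaw),.866*np.sin(yaw),.5]);ey=np.cross(N,ex)
M=np.array([.6138,.044,.1053])
L=np.stack([(P-M)@ex,(P-M)@ey,(P-M)@N],-1)*1000
s=L[ok&(abs(L[...,0])<50)&(abs(L[...,1])<55)&(abs(L[...,2]+32)<5)];print("slope",np.median(s[:,2]))
f=L[ok&(np.hypot(L[...,0],L[...,1])<19)&(abs(L[...,2])<3)];print("face",np.median(f[:,2]),len(f))
q=ok&(L[...,0]>-22)&(L[...,0]<26)&(abs(L[...,1])<22)&(L[...,2]>-3)&(L[...,2]<60)
g=cv2.cvtColor(p["image"],cv2.COLOR_RGB2GRAY)
for lo in range(-3,60,3):
    m=q&(L[...,2]>=lo)&(L[...,2]<lo+3)
    if m.sum():print(lo,m.sum(),"ex",np.percentile(L[m][:,0],[2,50,98]).round(1),"ey",np.percentile(L[m][:,1],[2,98]).round(1),"gray",np.percentile(g[m],[10,50,90]))
e=get_obs()["eef_pos"]
np.savez("s6.npz",im=p["image"],K=p["intrinsics"],r=p["rvec"],t=p["tvec"],e=e)
u,v=cv2.projectPoints(M[None],p["rvec"],p["tvec"],p["intrinsics"],None)[0].ravel().astype(int)
c=cv2.resize(p["image"][v-35:v+25,u-30:u+30,::-1],(600,600),interpolation=cv2.INTER_CUBIC)
d=dict(r=p["rvec"],t=p["tvec"],K=p["intrinsics"])
O=M-.022*N
m=sil(d,np.radians(30),O[0],O[2],O[1],.05,u-30,v-35,60,10)
c2=c.copy();cv2.drawContours(c2,cv2.findContours(m,0,2)[0],-1,(0,255,0),1)
cv2.imwrite("pics/a3.png",cv2.resize(np.hstack([c,c2]),(800,400)))
E
```

```text
slope -32.04318733269769
face 0.12253804088412434 130
-3 84 ex [-19.7   2.4  16.9] ey [-10.8  20.3] gray [ 75.   91.5 168.7]
0 76 ex [-17.7   2.   17.8] ey [-6.1 18.1] gray [ 76.  89. 169.]
3 27 ex [-8.3  2.   9.6] ey [-1.4 11.6] gray [70.2 85.  94.4]
6 7 ex [-7.9 -2.2  4.1] ey [2.1 9.9] gray [68.  80.  86.4]
9 7 ex [1.7 3.3 9.2] ey [2.  5.6] gray [37.2 82.  87.8]
12 10 ex [ 4.  13.  18.1] ey [1.9 6.4] gray [ 6.  19.  42.4]
15 17 ex [-8.5 11.5 19.5] ey [-0.5 13.3] gray [ 8.  31.  93.4]
18 20 ex [-12.4   8.4  19.5] ey [-2.1 16. ] gray [ 8. 40. 91.]
21 22 ex [-14.3   9.3  19. ] ey [ 3.1 19.2] gray [10.  14.  73.5]
24 31 ex [-15.    3.3  19.9] ey [-2.6 19.6] gray [11. 29. 87.]
27 24 ex [-14.3   3.3  20.4] ey [-3.9 20.5] gray [10.3 16.5 83.2]
30 18 ex [-13.    3.8  20.8] ey [ 3.1 20.6] gray [13.8 18.  96. ]
33 13 ex [-11.2   2.6  11.6] ey [11.4 21.4] gray [16.2 20.  94.4]
36 21 ex [-9.2 -0.2 13.2] ey [10.6 21.6] gray [15. 20. 77.]
39 19 ex [-9.6  5.9 14. ] ey [ 7.4 21.2] gray [14.8 18.  74. ]
42 20 ex [-10.4  -2.7   5. ] ey [-3.7 21.7] gray [15.  29.  83.6]
45 8 ex [-8.4 -5.   4.5] ey [ 0.8 21.1] gray [15.7 28.5 78.1]
48 2 ex [-4.7 -1.1  2.4] ey [-10.   21.2] gray [31.4 65.  98.6]
51 1 ex [-2.6 -2.6 -2.6] ey [-7.7 -7.7] gray [115. 115. 115.]
54 2 ex [-1.2 -0.8 -0.4] ey [-9.6 -4.8] gray [137.8 145.  152.2]
```

View pics/a3.png

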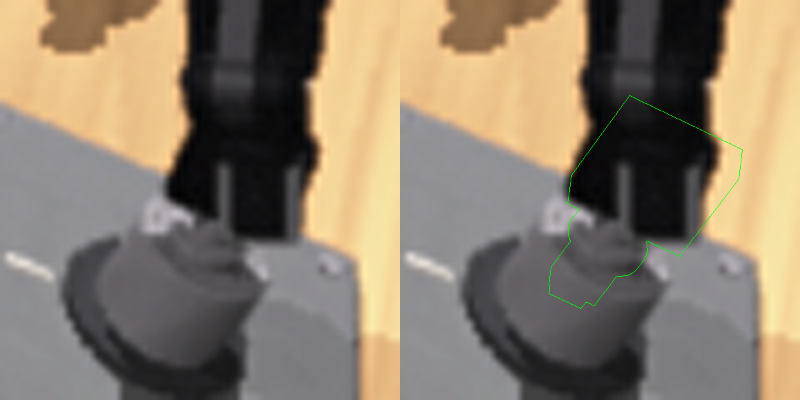

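Call:
{"name": "play_rows", "arguments": {
  "plan": [
    [0,[0.006,0,-0.014],0],
    [24,[0.006,0,-0.014],0],
    [24,[0.006,0,-0.014],0],
    [24,[0.006,0,-0.014],0],
    [24,[0.006,0,-0.014],0]
  ]
}}

```text
time_s: 12.55
eef_pos: [0.5934, 0.0453, 0.0762]
eef_rot: [-0.001, -0.007, 1.0, 0.0]
wrist_force: [0.7, 0.1, 0.5]
opening: 0.28
grasp_force: 0.0
```

```bash
python3 -c "
from h import *
to(.596,.0430,.09)"
```

```text
t 12.55 pos [0.5934 0.0453 0.0762] yaw -3.127 q6 -1.71 shift [-0.0064 -0.0059 -0.0345] turn 0 open 23.9 gf 0.0 F [0.7 0.1 0.5]
```

Call:
{"name": "play_rows", "arguments": {
  "plan": [
    [24,[-0.006,-0.006,-0.034],0],
    [24,[-0.006,-0.006,-0.034],0],
    [24,[-0.006,-0.006,-0.034],0.04],
    [24,[-0.006,-0.006,-0.034],0.08],
    [24,[-0.006,-0.006,-0.034],0.12],
    [24,[-0.006,-0.006,-0.034],0.16],
    [24,[-0.006,-0.006,-0.034],0.2],
    [24,[-0.006,-0.006,-0.034],0.24],
    [24,[-0.006,-0.006,-0.034],0.28],
    [24,[-0.006,-0.006,-0.034],0.28]
  ]
}}

```text
time_s: 13.55
eef_pos: [0.5973, 0.0432, 0.0916]
eef_rot: [0.001, 0.419, 0.908, 0.0]
wrist_force: [0.5, 0.1, 1.2]
opening: 0.279
grasp_force: 3.1
```

```bash
python3 -c "
from h import *
to(.596,.0430,.09);print(get_obs()['torque'].round(2))"
```

```text
t 13.55 pos [0.5973 0.0432 0.0916] yaw 2.276 q6 -0.83 shift [ 0.0017 -0.0029  0.0041] turn 0 open 23.9 gf 3.1 F [0.5 0.1 1.2]
[ 0.15 -0.13  0.12]
```

Call:
{"name": "play_rows", "arguments": {
  "plan": [
    [24,[0,0,0],0.035],
    [24,[0,0,0],0.07],
    [24,[0,0,0],0.105],
    [24,[0,0,0],0.14],
    [24,[0,0,0],0.175],
    [24,[0,0,0],0.21],
    [24,[0,0,0],0.245],
    [24,[0,0,0],0.28],
    [24,[0,0,0],0.28]
  ]
}}

```text
time_s: 14.45
eef_pos: [0.5964, 0.0427, 0.0918]
eef_rot: [0.0, 0.765, 0.644, -0.001]
wrist_force: [-4.2, -0.5, 4.7]
opening: 0.28
grasp_force: 4.7
```

```bash
cat > kp.py <<'E'
from fit import *
def look():
    p=camera("side");P,ok=cloud(p)
    yaw=.1;N=np.array([-.5*np.cos(yaw),-.5*np.sin(yaw),.866]);ex=np.array([.866*np.cos(yaw),.866*np.sin(yaw),.5]);ey=np.cross(N,ex)
    M=np.array([.6138,.044,.1053])
    L=np.stack([(P-M)@ex,(P-M)@ey,(P-M)@N],-1)*1000
    g=cv2.cvtColor(p["image"],cv2.COLOR_RGB2GRAY)
    for lo,hi in((1,4),(4,7),(7,12),(12,18),(18,24),(24,30),(30,36),(36,42),(42,48),(48,56)):
        m=ok&(L[...,2]>=lo)&(L[...,2]<hi)&(np.hypot(L[...,0],L[...,1])<25)
        if m.sum()>3:print(lo,m.sum(),"ex",np.percentile(L[m][:,0],[2,50,98]).round(1),"ey",np.percentile(L[m][:,1],[2,50,98]).round(1),"gray",np.percentile(g[m],[10,50,90]).round())
    return p,L,ok
E
python3 -c "
from kp import *
to(.596,.0430,.09);print(get_obs()['torque'].round(2));look()"
```

```text
t 14.45 pos [0.5964 0.0427 0.0918] yaw 1.398 q6 0.05 shift [ 0.0006 -0.0011  0.0045] turn 0 open 23.9 gf 4.7 F [-4.2 -0.5  4.7]
[-0.04  0.62  0.15]
1 39 ex [-17.8   3.6  15.5] ey [-8.3  7.5 18.6] gray [ 77.  91. 167.]
4 21 ex [-0.5  3.6  9. ] ey [-7.2  1.5 12.8] gray [ 79. 102. 171.]
7 6 ex [0.2 3.5 8.2] ey [-0.3  4.8 16.2] gray [ 45.  88. 148.]
12 19 ex [-4.8  1.1  5.2] ey [ 4.2 18.3 22. ] gray [ 8. 19. 37.]
18 33 ex [-5.3  4.4 19.7] ey [-8.2  7.2 22.2] gray [ 8. 12. 68.]
24 64 ex [-4.4  5.4 22.7] ey [-11.    6.   23.4] gray [ 8. 13. 82.]
30 59 ex [-6.   5.  24.2] ey [-10.7   5.5  24. ] gray [10. 15. 89.]
36 71 ex [-17.    4.1  23.8] ey [-11.9  10.7  23.9] gray [ 9. 17. 91.]
42 103 ex [-15.9  -0.3  22.3] ey [-11.7   9.8  23.3] gray [12. 23. 81.]
48 57 ex [-20.4  -7.5  23.6] ey [-12.1  10.1  16.2] gray [12. 41. 92.]
```

Call:
{"name": "play_rows", "arguments": {
  "plan": [
    [24,[0,0,0],0.03],
    [24,[0,0,0],0.06],
    [24,[0,0,0],0.09],
    [24,[0,0,0],0.09]
  ]
}}

```text
time_s: 14.9
eef_pos: [0.5959, 0.0426, 0.0918]
eef_rot: [-0.0, 0.848, 0.53, -0.001]
wrist_force: [-6.5, -0.8, 6.2]
opening: 0.278
grasp_force: 6.6
```

```bash
python3 -c "
from kp import *
to(.596,.0430,.09);print(get_obs()['torque'].round(2));look()"
```

```text
t 14.9 pos [0.5959 0.0426 0.0918] yaw 1.116 q6 0.33 shift [ 0.001  -0.0001  0.0045] turn 0 open 23.7 gf 6.6 F [-6.5 -0.8  6.2]
[-0.16  0.92  0.24]
1 40 ex [-15.2   4.6  15.7] ey [-7.2  9.3 21.4] gray [ 64.  87. 157.]
4 21 ex [-11.2   4.3   9.1] ey [-5.8  3.5 12.7] gray [ 58.  89. 140.]
7 4 ex [2.  4.6 5.1] ey [ 1.3  9.2 17.9] gray [36. 58. 95.]
12 14 ex [-1.9  4.4  8. ] ey [13.2 19.5 21.4] gray [ 9. 15. 31.]
18 28 ex [-0.2  6.5 18.1] ey [-9.1 18.4 21.6] gray [ 8. 16. 98.]
24 50 ex [-2.2  6.  20.5] ey [-17.8   1.6  22.6] gray [ 8. 12. 71.]
30 62 ex [-8.6  8.1 21.6] ey [-17.2   0.2  23. ] gray [ 9. 12. 89.]
36 69 ex [-15.1   6.8  23.4] ey [-14.1  12.5  23.1] gray [ 9. 21. 86.]
42 100 ex [-15.5   3.4  23.3] ey [-17.7  10.3  21.2] gray [10. 24. 88.]
48 72 ex [-19.6  -1.5  23. ] ey [-16.   13.7  18.8] gray [10. 19. 88.]
```

Call:
{"name": "play_rows", "arguments": {
  "plan": [
    [24,[0,0,0],0.03],
    [24,[0,0,0],0.05],
    [24,[0,0,0],0.05]
  ]
}}

```text
time_s: 15.25
eef_pos: [0.5954, 0.0425, 0.0923]
eef_rot: [-0.0, 0.887, 0.462, -0.002]
wrist_force: [-10.1, -2.2, 11.9]
opening: 0.278
grasp_force: 15.4
```

```bash
python3 -c "
from kp import *
to(.596,.0430,.09);print(get_obs()['torque'].round(2));look()"
```

```text
t 15.25 pos [0.5954 0.0425 0.0923] yaw 0.961 q6 0.48 shift [0.002  0.0006 0.0056] turn 0 open 23.8 gf 15.4 F [-10.1  -2.2  11.9]
[-0.2   1.47  0.46]
1 37 ex [-15.2   4.3  15.3] ey [-14.8   6.5  16. ] gray [ 63.  96. 172.]
4 13 ex [-10.3   3.6   9.3] ey [-4.9  3.3 13.9] gray [ 69.  86. 152.]
12 17 ex [-0.9  6.1  9.7] ey [15.8 18.9 22.4] gray [ 8. 12. 40.]
18 21 ex [ 0.1  5.1 13. ] ey [-8.9 19.3 22.5] gray [ 9. 11. 90.]
24 45 ex [-0.6  8.1 18.7] ey [-13.7  -1.6  23. ] gray [ 9. 16. 88.]
30 60 ex [-12.4   7.3  20.3] ey [-16.7  -2.5  23.9] gray [ 9. 11. 85.]
36 84 ex [-12.4   6.6  22.9] ey [-15.7  13.7  23.4] gray [10. 22. 82.]
42 88 ex [-16.    4.1  22.9] ey [-15.3  10.1  23.2] gray [10. 24. 72.]
48 82 ex [-18.3   2.4  23.9] ey [-15.7  13.4  21.4] gray [10. 14. 85.]
```

Call:
{"name": "play_rows", "arguments": {
  "plan": [
    [24,[0,0,0],-0.03],
    [24,[0,0,0],-0.06],
    [40,[0,0,0],-0.08],
    [70,[0,0,0],-0.08],
    [70,[0,0,-0.05],-0.08],
    [70,[0,0,-0.15],-0.08],
    [70,[0,0,-0.27],-0.08],
    [70,[0,0,-0.4],-0.08],
    [70,[0,0,-0.4],-0.08]
  ]
}}

```text
time_s: 16.2
eef_pos: [0.6009, 0.0426, 0.2599]
eef_rot: [0.005, 0.823, 0.568, 0.005]
wrist_force: [1.0, -0.2, 0.9]
opening: 0.818
grasp_force: 0.0
```

```bash
python3 - <<'E'
from kp import *
to(.4,-.2,.28)
p,L,ok=look()
m=ok&(L[...,2]>14)&(L[...,2]<48)&(np.hypot(L[...,0],L[...,1])<26)
q=L[m];print(len(q),q.mean(0),np.percentile(q[:,2],[95,99]),cv2.minAreaRect(q[:,:2].astype(np.float32)))
d=dict(r=p["rvec"],t=p["tvec"],K=p["intrinsics"])
for l in("mug","stone","bottle","chisel"):
    P,_=cloud(p);r=masks_of(p,l)[:1]
    for k in r: print(l,np.median(P[k["mask"]&ok],axis=0).round(3))
# silhouette fit of key in lock: theta, depth
yaw=.1;N=np.array([-.5*np.cos(yaw),-.5*np.sin(yaw),.866]);ex=np.array([.866*np.cos(yaw),.866*np.sin(yaw),.5]);ey=np.cross(N,ex);M=np.array([.6138,.044,.1053])
u,v=cv2.projectPoints((M+.03*N)[None],d["r"],d["t"],d["K"],None)[0].ravel().astype(int)
g=cv2.cvtColor(p["image"],cv2.COLOR_RGB2GRAY)[v-25:v+25,u-25:u+25]
fg=cv2.resize((g<45).astype(np.float32),(300,300))>.5
import fit
def cost(q):
    th,dep,dx,dy=q;B=np.stack([np.cos(th)*ex-np.sin(th)*ey,np.sin(th)*ex+np.cos(th)*ey,N],1)
    W=PARTS[4]/1000@B.T+M-dep/1000*N+dx/1000*ex+dy/1000*ey
    uv=cv2.projectPoints(W,d["r"],d["t"],d["K"],None)[0].reshape(-1,2)
    im=np.zeros((300,300),np.uint8);cv2.fillConvexPoly(im,cv2.convexHull(((uv-[u-25.5,v-25.5])*6).astype(np.float32)).astype(np.int32),1)
    return ((im>0)^fg).sum()
r=differential_evolution(cost,[(.8,2),(10,26),(-3,3),(-3,3)],seed=0);print(r.x.round(3),r.fun,fg.sum())
for th in(1.3,1.4,1.5,1.57,1.62,1.7):
    r=differential_evolution(lambda q:cost([th,*q]),[(10,26),(-3,3),(-3,3)],seed=0,maxiter=40);print(th,r.x.round(1),r.fun)
E
```

```text
t 16.2 pos [0.6009 0.0426 0.2599] yaw 1.209 q6 0.24 shift [-0.7447 -0.2546 -0.0561] turn 0 open 69.9 gf 0.0 F [ 1.  -0.2  0.9]
1 31 ex [-17.2  -0.   17.8] ey [-12.    6.1  13. ] gray [ 64.  93. 167.]
4 32 ex [-8.6  2.4  7.9] ey [-7.6  5.2 12.6] gray [ 71. 139. 155.]
7 7 ex [-0.1  0.6  5.9] ey [-5.3  2.9 12.1] gray [ 93. 131. 154.]
12 21 ex [-7.   1.   3.3] ey [-9.9 14.2 18.9] gray [12. 36. 81.]
18 30 ex [-8.1 -0.3  2.2] ey [-11.   15.6  20.4] gray [ 8. 11. 44.]
24 33 ex [-9.1 -0.3  1.9] ey [-10.4  16.2  18.3] gray [ 8. 13. 45.]
30 36 ex [-9.7 -0.6  1.1] ey [-7.  13.1 18.6] gray [ 9. 14. 24.]
36 40 ex [-12.9  -1.8   0.8] ey [-11.7  15.1  21. ] gray [ 9. 15. 97.]
42 72 ex [-11.3  -5.7  -0.7] ey [-12.6   5.2  18.6] gray [15. 20. 79.]
228 [-3.21121663  7.96562347 33.82024241] [45.61590566 46.49440439] ((-4.995880603790283, 3.6879653930664062), (34.835968017578125, 14.604413032531738), 84.73031616210938)
mug [ 0.468 -0.219  0.068]
stone [0.69  0.288 0.05 ]
bottle [ 0.671 -0.23   0.053]
chisel [0.459 0.013 0.019]
[ 1.773 18.496 -2.971  2.982] 2364.0 6792
1.3 [21.4 -2.8 -2.2] 5462.0
1.4 [18.6 -2.9  2.5] 4629.0
1.5 [19.3 -2.9  1.1] 3811.0
1.57 [18.6 -2.8  2.7] 3238.0
1.62 [19.  -2.8  2.9] 2861.0
1.7 [19.3 -2.9  3. ] 2509.0
```

```bash
python3 -c "
from h import *
to(.594,.042,.13)"
```

```text
t 16.45 pos [0.5955 0.0432 0.2488] yaw 1.209 q6 0.24 shift [-0.0038 -0.0015  0.297 ] turn 0 open 70.0 gf 0.0 F [-0.5  0.2 -1.2]
```

Call:
{"name": "play_rows", "arguments": {
  "plan": [
    [0,[-0.004,-0.001,0.1],0],
    [0,[-0.004,-0.001,0.2],0],
    [0,[-0.004,-0.001,0.25],0],
    [0,[-0.004,-0.001,0.29],0],
    [0,[-0.004,-0.001,0.31],0],
    [0,[-0.004,-0.001,0.325],0],
    [0,[-0.004,-0.001,0.335],0],
    [0,[-0.004,-0.001,0.335],0]
  ]
}}

```text
time_s: 17.25
eef_pos: [0.5957, 0.0417, 0.1169]
eef_rot: [-0.0, 0.823, 0.568, -0.0]
wrist_force: [-0.4, -1.5, 0.8]
opening: 0.001
grasp_force: 0.0
```

```bash
python3 -c "
from h import *
to(.594,.042,.1)"
```

```text
t 17.25 pos [0.5957 0.0417 0.1169] yaw 1.209 q6 0.23 shift [-0.0009 -0.0042  0.0421] turn 0 open 0.1 gf 0.0 F [-0.4 -1.5  0.8]
```

Call:
{"name": "play_rows", "arguments": {
  "plan": [
    [0,[0,0,0.006],0],
    [0,[0,0,0.012],0],
    [0,[0,0,0.018],0],
    [0,[0,0,0.024],0],
    [0,[0,0,0.024],0]
  ]
}}

```text
time_s: 17.75
eef_pos: [0.5956, 0.0417, 0.1073]
eef_rot: [-0.0, 0.823, 0.568, -0.0]
wrist_force: [-0.5, 0.1, 1.0]
opening: 0.0
grasp_force: 0.7
```

Call:
{"name": "play_rows", "arguments": {
  "plan": [
    [0,[0,0,0.005],0],
    [0,[0,0,0.01],0],
    [0,[0,0,0.015],0],
    [0,[0,0,0.015],0]
  ]
}}

```text
time_s: 18.15
eef_pos: [0.5976, 0.0407, 0.1062]
eef_rot: [0.002, 0.823, 0.568, 0.001]
wrist_force: [-9.1, -1.3, 25.3]
opening: 0.006
grasp_force: 12.1
```

Call:
{"name": "play_rows", "arguments": {
  "plan": [
    [0,[0,0,0.005],0],
    [0,[0,0,0.008],0],
    [0,[0,0,-0.02],0],
    [0,[0,0,-0.1],0],
    [0,[0,0,-0.2],0],
    [0,[0,0,-0.3],0],
    [0,[0,0,-0.4],0]
  ]
}}

```text
time_s: 18.85
eef_pos: [0.5955, 0.0418, 0.2628]
eef_rot: [-0.0, 0.823, 0.568, -0.0]
wrist_force: [-0.6, 0.1, -0.0]
opening: 0.001
grasp_force: 0.0
```

```bash
python3 - <<'E'
from kp import *
to(.4,-.2,.28)
p,L,ok=look()
d=dict(r=p["rvec"],t=p["tvec"],K=p["intrinsics"])
yaw=.1;N=np.array([-.5*np.cos(yaw),-.5*np.sin(yaw),.866]);ex=np.array([.866*np.cos(yaw),.866*np.sin(yaw),.5]);ey=np.cross(N,ex);M=np.array([.6138,.044,.1053])
u,v=cv2.projectPoints((M+.03*N)[None],d["r"],d["t"],d["K"],None)[0].ravel().astype(int)
g=cv2.cvtColor(p["image"],cv2.COLOR_RGB2GRAY)[v-25:v+25,u-25:u+25]
fg=cv2.resize((g<45).astype(np.float32),(300,300))>.5
n,lab,st,_=cv2.connectedComponentsWithStats(fg.astype(np.uint8));fg=lab==1+st[1:,4].argmax();print(st)
def cost(q):
    th,dep,ta,tb=q[:4];B=np.stack([np.cos(th)*ex-np.sin(th)*ey,np.sin(th)*ex+np.cos(th)*ey,N],1)
    K=PARTS[4]/1000-[0,0,.011]; K=K@R.from_euler("xy",[ta,tb]).as_matrix().T+[0,0,.011-dep/1000]
    uv=cv2.projectPoints(K@B.T+M,d["r"],d["t"],d["K"],None)[0].reshape(-1,2)
    im=np.zeros((300,300),np.uint8);cv2.fillConvexPoly(im,cv2.convexHull(((uv-[u-25.5,v-25.5])*6).astype(np.float32)).astype(np.int32),1)
    return ((im>0)^fg).sum()
r=differential_evolution(cost,[(1.2,1.9),(10,26),(-.2,.2),(-.2,.2)],seed=0);print(r.x.round(3),r.fun,fg.sum())
for th in(1.4,1.5,1.6):
    r=differential_evolution(lambda q:cost([th,*q]),[(10,26),(-.2,.2),(-.2,.2)],seed=0,maxiter=40);print(th,r.x.round(2),r.fun)
E
```

```text
t 18.85 pos [0.5955 0.0418 0.2628] yaw 1.209 q6 0.23 shift [-0.7383 -0.243  -0.043 ] turn 0 open 0.1 gf 0.0 F [-0.6  0.1 -0. ]
1 27 ex [-17.4  -0.7  16.2] ey [-13.7   8.7  18.8] gray [ 56.  88. 161.]
4 33 ex [-9.4  1.8  7.4] ey [-7.6  5.5 12.7] gray [ 63. 133. 154.]
7 14 ex [-1.9  1.   5.4] ey [-1.5  4.3 13.6] gray [ 73. 112. 145.]
12 16 ex [-6.6 -0.1  1.4] ey [-11.7  14.4  19.4] gray [ 8. 24. 76.]
18 36 ex [-8.9 -0.4  2.7] ey [-9.5 14.2 19.6] gray [ 9. 12. 38.]
24 30 ex [-8.  -0.9  2.5] ey [-11.3  15.8  19.9] gray [ 9. 12. 19.]
30 34 ex [-8.9 -1.3  1.1] ey [-8.9 14.5 19.4] gray [10. 13. 41.]
36 48 ex [-11.7  -2.8   0.2] ey [-14.9  13.6  19.3] gray [11. 14. 66.]
42 65 ex [-12.4  -6.5  -1.6] ey [-11.9   3.9  17.2] gray [15. 20. 79.]
[[    0     0   300   300 82992]
 [  126   108    84   132  7008]]
[ 1.788 25.653  0.18   0.197] 1601.0 7008
1.4 [13.51 -0.02 -0.19] 4366.0
1.5 [25.9   0.19  0.19] 3590.0
1.6 [25.84  0.18  0.18] 2790.0
```

```bash
python3 - <<'E'
from kp import *
for n in("side","top"):
    p=camera(n);P,ok=cloud(p)
    yaw=.1;N=np.array([-.5*np.cos(yaw),-.5*np.sin(yaw),.866]);ex=np.array([.866*np.cos(yaw),.866*np.sin(yaw),.5]);ey=np.cross(N,ex);M=np.array([.6128,.044,.1049])
    L=np.stack([(P-M)@ex,(P-M)@ey,(P-M)@N],-1)*1000;g=cv2.cvtColor(p["image"],cv2.COLOR_RGB2GRAY)
    s=L[ok&(abs(L[...,0])<50)&(abs(L[...,1])<55)&(abs(L[...,2]+32)<5)][:,2];b=np.median(s)+32
    rr=np.hypot(L[...,0],L[...,1])
    c=ok&(rr<10.5)&(rr>7)&(L[...,2]>-2)&(L[...,2]<10)&(g>45);f=ok&(rr<19)&(rr>13)&(abs(L[...,2])<5)&(g>45)
    e=ok&(L[...,1]>13)&(L[...,1]<22)&(abs(L[...,0])<12)&(L[...,2]>8)&(L[...,2]<55)&(g<40)
    t=ok&(rr<22)&(L[...,2]>35)&(L[...,2]<60)
    print(n,"slope bias",b.round(2),"face",np.median(L[f][:,2]-b).round(1),f.sum(),"collar",np.percentile(L[c][:,2]-b,[10,50,90]).round(1) if c.any() else 0,c.sum())
    if e.any():print("end",np.percentile(L[e][:,2]-b,[1,5,50,95,99]).round(1),e.sum())
    if t.any():print("top",np.percentile(L[t][:,2]-b,[50,80,90,95]).round(1),t.sum(), cv2.minAreaRect(L[t][:,:2].astype(np.float32)))
E
```

```text
side slope bias -0.16 face -0.6 99 collar [-1.   3.3  5.9] 33
end [14.7 15.7 30.9 43.7 45.2] 87
top [43.2 44.6 45.3 45.8] 115 ((-5.404901027679443, 2.732839584350586), (35.93671798706055, 12.230511665344238), 87.99080657958984)
top slope bias 0.05 face 0.2 56 collar [-0.7  4.9  7.2] 26
end [18.8 23.  42.6 45.8 46.7] 21
top [43.3 45.  45.9 46.2] 79 ((-3.935107469558716, 6.959179878234863), (19.24170684814453, 13.058058738708496), 82.56034088134766)
```

```bash
python3 -c "
from bench import *
print(hand_in())"
```

```text
the job is handed in; nothing more can be done
None
```

I handed in with the key pushed home in the lock and turned clockwise to what measured as the stop, and the arm lifted clear. I couldn't read the lock angle directly: a jump in turning torque and the bow's angle in the images put it past 1.4 rad, and the mug, stone, bottle and chisel had not moved in the last check.

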